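Put the flask weights away on their post

TASK

The flasks are out of the water bath, so put the two coloured flask weights away on the storage post: first the larger yellow ring, slid down the post until it lies flat on the white foot, then the smaller teal ring on top of it, flat on the yellow one. The cork ring is a flask support, not a weight: leave it where it lies.

Things in the scene. Friction and masses are not known exactly. Their poses are not given: they have to be found in the camera images.
- post_foot (a point): the storage stand, fixed to the worktop: a white plastic disc foot, 96 mm across and 12 mm thick, with one upright steel post 12 mm in diameter at its centre. The point lies on the post's axis at the top face of the foot, 12 mm above the worktop; z is up along the post. The post's tip, a blunt cone over its last 6 mm, is 54 mm above this point
- yellow_mid (a point): the larger flask weight, a loose bright yellow plastic-coated ring lying flat on the worktop: 64 mm outside diameter, 36 mm bore right through, 22 mm high, about 0.3 kg. The point is the centre of the bore half-way up (11 mm above the ring's underside); z is the ring's axis
- teal_mid (a point): the smaller flask weight, a loose teal (blue-green) plastic-coated ring lying flat on the worktop: 54 mm outside diameter, 34 mm bore right through, 22 mm high, about 0.22 kg. The point is the centre of the bore half-way up (11 mm above the ring's underside); z is the ring's axis
- cork_mid (a point): a loose light brown cork ring lying flat on the worktop among the others, to be left alone: 66 mm outside diameter, 36 mm bore, 24 mm high, 30 g. The point is its centre half-way up. (A thin black rubber collar, 60 mm across and 14 mm high, also lies about on the worktop and is not part of the job)
Mind the look-alikes: they are no part of the job. What is shaped like the part that bears teal_mid but pink is not meant.

How it is judged (in metres and radians):
On the way, in this order (a step that is already met when the one before it is completed fails the run):
1. the yellow ring is down the post, flat on the foot (horizontal distance between yellow_mid and post_foot below 0.015 m and z of yellow_mid in the frame of post_foot between 0.005 and 0.017 m and angle between yellow_mid's own z axis and vertical below 0.18 rad), for 0.2 s.
2. the teal ring is down the post, flat on the yellow ring (all of step 1 and horizontal distance between teal_mid and post_foot below 0.015 m and z of teal_mid in the frame of post_foot between 0.027 and 0.04 m and angle between teal_mid's own z axis and vertical below 0.18 rad), for 0.2 s.
At the end, for the whole second after the job is handed in: Both rings are round the post (centres within 15 mm of its axis, tilt under 10 degrees), released, at rest: yellow on the foot (centre 5 to 17 mm above the foot's top), teal on the yellow one (centre 27 to 40 mm above it); the cork ring is within 30 mm of its start (all of step 2 and linear speed of each of yellow_ring, teal_ring below 0.02 m/s and distance of cork_mid from where it was at the start of the episode below 0.03 m); the robot touches nothing.
It fails at once if the cork ring is moved more than 30 mm (distance of cork_mid from where it was at the start of the episode above 0.03 m).
It also fails if it takes over 54 s, if anything falls off the work surface, if the arm or the gripper's body presses on something with over 40 N, if the wrist force passes 120 N, or if a joint passes its speed limit or range.

ROBOT

A 6-joint arm with a two-finger parallel gripper is mounted at the origin on the work surface. World frame = base frame: x ahead of the robot, y to its left, z up, the work surface at z = 0. Lengths are in mm, angles in rad, forces in N, time in s.
With the tool pointing down it reaches from about 350 to 975 mm from the base axis. Payload 7.1 kg.
Tool frame: the origin (TCP) lies at the very end of the fingers, on their centre line; the grasp point (between the pads) lies 19 mm behind it; z points along the fingers, y is the direction in which the jaws open and shut (so a half turn about z gives the same grasp; the last joint's range is limited). The gripper opens to 88 mm and grips with 3 to 60 N. Pads are 20 mm wide; open, the fingers measure 115 mm over their backs; the gripper's body (75 mm by 178 mm) begins 61 mm behind the grasp point.
Start: joints at [-1.142, 0.423, 1.63, -0, 1.089, -0.019], TCP at [270.629, -563.351, 193.875] pointing down, gripper open.
Joint ranges: [-3, 3], [-0.9, 2.11], [0.09, 2.58], [-1.31, 4.45], [0.11, 2.69], [-2.54, 2.54]. Speed limits (rad/s): [2.39, 2.39, 3.01, 3.14, 3.14, 3.14].

INTERFACE

Orientations are given as a rotation vector (axis times angle).
In Python, from workcell import * gives the robot as it stands.
- The arm moves only by the tool play_rows, never from a script. Its argument "plan" is text: rows parted by semicolons, each of 7 numbers parted by spaces: the finger opening in cm, from 0 to 8.78, then the shift along the tool's x, y, z in cm, then the turn, a rotation vector about the tool's x, y, z in degrees. A call has 1 to 20 rows; each row shifts and turns the commanded pose from where the row before left it, along the tool's axes as they then stand; what a row does not reach is not made up. A row lasts 1/8 s, in which the tool goes at most 62.5 mm and 10.7 degrees, less where a joint would pass 70% of its speed; a pose out of reach is approached as far as the arm can. A call is refused whole if a number of a shift passes 6.25 or a number of a turn 10.7, either way. A call with a gripper value outside its range is refused whole. The fingers move at their own pace and stop on an object; the grip force is fixed at half the most. Time passes only in rows, so rows that do not move let the fingers close. It gives the time, the measured TCP pose, the force and the opening at its end, in the units of the state.
- get_obs(): the state, without advancing time (a new reading comes with each control period).
- get_image(name): name is "side" or "top"; returns a dict with "pixels" (480x640x3 uint8, red, green, blue), "range_z" (480x640 float32, mm along the optical axis (not along the pixel's ray), 0 where there is no reading), "fx", "fy", "cx", "cy" (pixels), "distortion" ([k1, k2, p1, p2, k3] as OpenCV has them; the pictures are not rectified), "eye" and "attitude" of the camera in the world. Camera axes: x right, y down, z forward; pixel columns grow to the right and rows downward; lengths in mm; the calibration is good to about 2 mm. A picture is of the moment at which its call begins.
- close_job(): hands the job in, once; it reports no verdict.
The state is a dict: "t": time; "qpos": joint angles; "qvel": joint speeds; "joint_torque": joint torques, N m; "ee_pos": TCP position; "orientation": TCP orientation; "ft_force": force on the tool from outside, world axes, zero at the start; "moment": the same for the moment, N m; "width": finger opening in mm.
Only numpy, scipy, OpenCV 4.12 (cv2) and the standard library are available. Lean on these libraries where they do the work, as an engineer would, in place of code of your own. Each camera call takes 0.05 s, during which the arm holds its last target. There are 200 camera calls.

## Working session

There is one attempt and no reset: what is moved stays moved. The work goes in short steps, Python scripts to look and compute and a tool call to move; the robot and the scene stay as the last step left them, time stands still between calls to the robot, and variables do not carry over. Pictures are saved under pics/ and viewed, about 8 in all and at most 12, crops included, and the job is handed in when it is done.

Besides the shell and the picture viewer there is one more tool, called after "Call:" by a JSON object that holds its "api" and its "payload", one argument or row to a line. play_rows: Moves the arm, as the interface text tells. Its arguments: {"type":"object","properties":{"plan":{"type":"string"}},"required":["plan"]}

```bash
mkdir -p pics
cat > h.py <<'E'
from workcell import *
import numpy as np, cv2
from scipy.spatial.transform import Rotation as R
def Rm(a):
    a=np.array(a,float)
    return a if a.shape==(3,3) else (R.from_quat(a).as_matrix() if a.size==4 else R.from_rotvec(a).as_matrix())
def K(im): return np.array([[im['fx'],0,im['cx']],[0,im['fy'],im['cy']],[0,0,1.]])
def ray(im,uv):
    p=cv2.undistortPoints(np.array(uv,float).reshape(-1,1,2),K(im),np.array(im['distortion'],float)).reshape(-1,2)
    return np.c_[p,np.ones(len(p))]@Rm(im['attitude']).T
def onz(im,uv,z):
    d=ray(im,uv); e=np.array(im['eye'],float); return e+d*((z-e[2])/d[:,2])[:,None]
def cloud(im):
    v,u=np.mgrid[0:480,0:640]; d=ray(im,np.c_[u.ravel(),v.ravel()])
    return (np.array(im['eye'])+d*im['range_z'].reshape(-1,1)).reshape(480,640,3)
def save(im,f): cv2.imwrite('pics/'+f,im['pixels'][:,:,::-1])
E
python3 - <<'E'
from h import *
o=get_obs();print(o)
for n in('top','side'):
    im=get_image(n);save(im,n+'0.png');print(n,im['eye'],im['attitude'],im['fx'],im['distortion'],(im['range_z']>0).mean())
E
```

```text
{'t': 0.0, 'qpos': array([-1.14199593e+00,  4.23797420e-01,  1.63066146e+00, -2.66216481e-06,
        1.08858771e+00, -1.90100818e-02]), 'qvel': array([-0.00150068, -0.00095886,  0.00156108,  0.00122313, -0.0004006 ,
       -0.00077234]), 'joint_torque': array([-2.12637315e-03, -5.44638741e+01, -2.73664802e+01,  6.41887542e-02,
        2.27642379e-02, -1.52528742e-04]), 'ee_pos': array([ 270.39762366, -562.84083285,  193.14004379]), 'orientation': array([-3.06178351e+00, -6.97242201e-01,  4.68094007e-04]), 'ft_force': array([ 0.56444824,  0.48511336, -0.88062028]), 'moment': array([ 0.00040625, -0.0392104 ,  0.01631368]), 'width': 87.86226216153321}
top [287.01514032 -20.91985792 961.48709587] [-2.01414011  2.188217   -0.25435728] 550.002848012672 [-0.11156357  0.          0.          0.          0.        ] 0.995927734375
side [-277.46230472  757.14464201  672.01107014] [-0.91928241  2.24886019 -1.28839324] 589.7090518826243 [-0.10097404  0.          0.          0.          0.        ] 0.9958561197916667
```

View pics/top0.png

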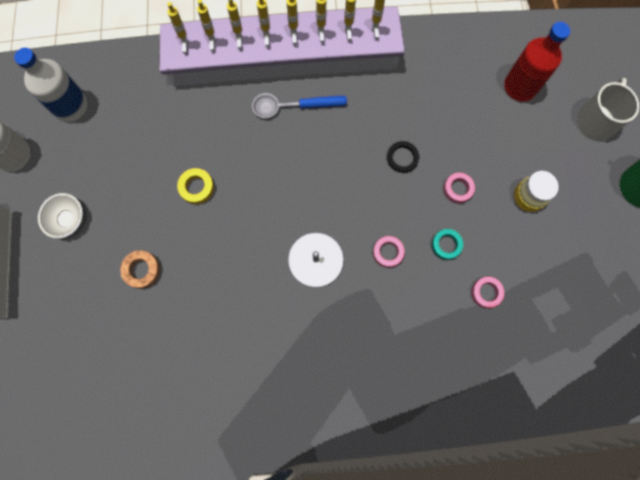

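View pics/side0.png

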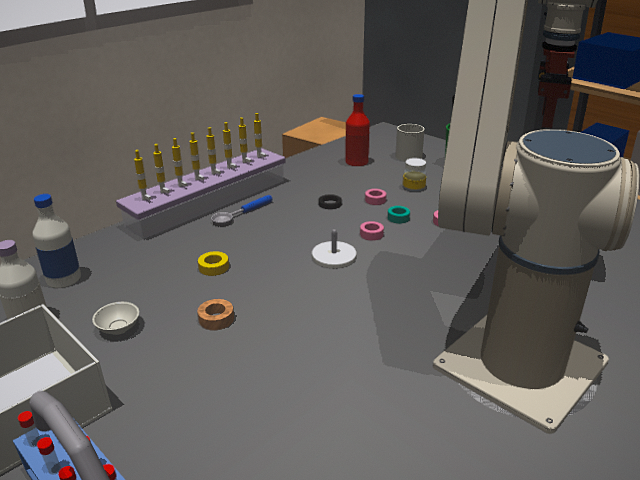

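The candidates in the top view:
- **Yellow ring:** (195,186). The yellow burettes and the jar could also pass for it.
- **Teal ring:** (448,244). The look-alikes are pink rings at (389,251), (460,187) and (488,292).
- **Cork ring:** (140,269).
- **Black collar:** (403,157).
- **Post foot:** (316,260).

Next I'll measure them.

```bash
cat >> h.py <<'E'
def ringmask(im,name):
    h=cv2.cvtColor(im['pixels'],cv2.COLOR_RGB2HSV)
    lo,hi={'yellow':((24,150,90),(34,255,255)),'teal':((78,120,50),(95,255,255)),'cork':((5,100,90),(18,255,255)),'pink':((160,60,90),(179,255,255)),'foot':((0,0,170),(179,40,255))}[name]
    return cv2.inRange(h,lo,hi)
def blobs(im,name,zt,amin=250):
    c,_=cv2.findContours(ringmask(im,name),cv2.RETR_EXTERNAL,cv2.CHAIN_APPROX_NONE)
    out=[]
    for k in c:
        if cv2.contourArea(k)<amin: continue
        hull=cv2.convexHull(k).reshape(-1,2)
        p=onz(im,k.reshape(-1,2),zt)[:,:2].astype(np.float32)
        (x,y),r=cv2.minEnclosingCircle(p)
        out.append((k.reshape(-1,2).mean(0).round(),np.round((x,y),1),round(2*r,1)))
    return out
E
python3 - <<'E'
from h import *
im=get_image('top');s=get_image('side')
C=cloud(im);S=cloud(s)
for n,z in(('yellow',22),('teal',22),('cork',24),('pink',22),('foot',12)):
    for I,D in((im,C),(s,S)):
        for b in blobs(I,n,z):
            if not 30<b[2]<130: continue
            u,v=b[0].astype(int);w=D[v-20:v+20,u-22:u+22]
            m=ringmask(I,n)[v-20:v+20,u-22:u+22]>0
            print(n,*b,'cloud z pct',np.percentile(w[m][:,2],[5,50,95]).round(1) if m.any() else '', 'mean top',w[m&(w[...,2]>z-4)].mean(0).round(1))
v,u=np.where((C[...,2]>40)&(C[...,2]<75));k=(abs(u-316)<30)&(abs(v-260)<30);print('post',C[v[k],u[k]].mean(0),k.sum(), C[v[k],u[k]].max(0))
x=S[225:265,320:350].reshape(-1,3);x=x[x[:,2]>30];print('post side',x.mean(0),x.max(0),len(x))
a=im['pixels'][130:330,100:520,::-1];cv2.imwrite('pics/crop.png',cv2.resize(a,None,fx=1.9,fy=1.9,interpolation=cv2.INTER_CUBIC))
print(R.from_rotvec(get_obs()['orientation']).as_matrix().round(3))
E
```

```text
yellow [195. 185.] [610.1 173.5] 65.5 cloud z pct [14.2 21.5 24.4] mean top [609.  172.3  26.4]
yellow [212. 259.] [609.9 176.7] 70.8 cloud z pct [12.1 22.8 25. ] mean top [607.7 178.7  24.9]
teal [447. 244.] [ 466.4 -264.9] 56.4 cloud z pct [ 4.  21.4 24.4] mean top [ 467.1 -266.1   21.9]
teal [398. 214.] [ 457.5 -252.8] 86.7 cloud z pct [ 3.6 18.  24.8] mean top [ 456.8 -250.4   30.5]
cork [139. 269.] [466.  275.8] 67.2 cloud z pct [17.9 23.6 26.3] mean top [465.3 275.5  27.6]
cork [215. 309.] [466.7 278.6] 66.2 cloud z pct [22.1 24.4 26.3] mean top [460.5 282.8  28.9]
pink [488. 292.] [ 375.3 -324.5] 59.2 cloud z pct [ 0.5 20.6 24.1] mean top [ 375.5 -325.4   23.7]
pink [388. 251.] [ 462.  -160.2] 57.3 cloud z pct [-0.8 21.1 24.1] mean top [ 461.9 -160.    21.8]
pink [459. 187.] [ 566.7 -301.2] 60.7 cloud z pct [ 0.5 20.8 24.2] mean top [ 567.3 -301.8   26.4]
pink [370. 229.] [ 454.7 -148.4] 85.0 cloud z pct [ 4.  20.4 24.7] mean top [ 453.  -148.1   29.5]
foot [315. 259.] [460.  -32.3] 96.1 cloud z pct [ 8.8 11.7 15.1] mean top [459.7 -31.1  17.1]
foot [ 59. 215.] [579.5 429.3] 8
[... 388 characters left out ...]
.4 cloud z pct  mean top [nan nan nan]
foot [248.   9.] [973.8  66.2] 74.5 cloud z pct  mean top [nan nan nan]
foot [218.  10.] [979.8 125.5] 77.2 cloud z pct  mean top [nan nan nan]
foot [115. 315.] [598.5 411.7] 85.4 cloud z pct [ 4.7 12.9 31.8] mean top [576.4 418.3  24.9]
foot [334. 252.] [460.9 -32.2] 95.3 cloud z pct [10.9 13.  15.1] mean top [456.7 -27.7  13.9]
post [457.85592824 -31.61335642  59.27068972] 55 [465.775207   -26.41572656  67.17658724]
post side [440.39080357 -10.89073849  64.21652807] [465.25082955 757.14464201 672.01107014] 85
[[ 0.901  0.433 -0.   ]
 [ 0.433 -0.901  0.001]
 [ 0.    -0.001 -1.   ]]<stdin>:10: RuntimeWarning: Mean of empty slice.
  ret = um.true_divide(
```

View pics/crop.png

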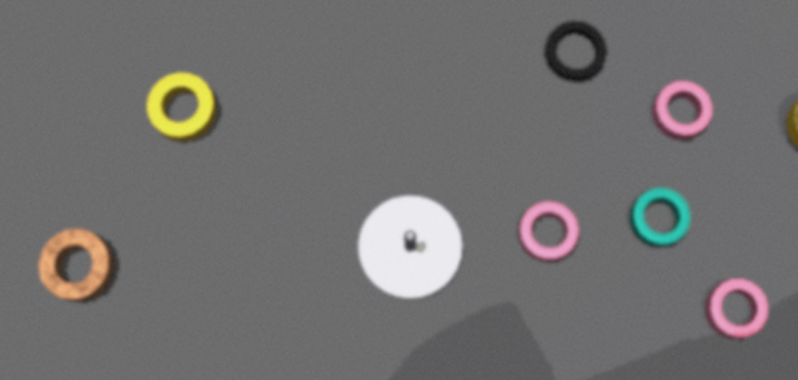

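The crop confirms the choice: yellow is at crop (180,105), teal (the only blue-green one) at (661,216), and the post foot at (410,246). The top-view outside diameters of 65.5, 56.4 and 96.1 mm match the given sizes. The positions are yellow (609.5,173.5), teal (466.5,-265) and post (460,-32). I'll move above the yellow ring.

Call:
{"api": "play_rows", "payload": {
  "plan": "8.78 2 -1.6 0 0 0 0;8.78 4 -3.3 0 0 0 0;8.78 4 -3.3 0 0 0 0;8.78 4 -3.3 0 0 0 0;8.78 4 -3.3 0 0 0 0;8.78 4 -3.3 0.5 0 0 0;8.78 4 -3.3 0.5 0 0 0;8.78 4 -3.3 0.5 0 0 0;8.78 4 -3.3 0.5 0 0 0;8.78 4 -3.3 1 0 0 0;8.78 4 -3.3 1 0 0 0;8.78 4 -3.3 1 0 0 0;8.78 4 -3.3 1 0 0 0;8.78 4 -3.3 1 0 0 0;8.78 4 -3.3 1 0 0 0;8.78 4 -3.3 0.4 0 0 0;8.78 0.4 -0.6 0 0 0 0;8.78 0 0 0 0 0 0;8.78 0 0 0 0 0 0"
}}

```text
t: 2.58
ee_pos: [608.3, 171.8, 110.0]
orientation: [3.063, 0.696, -0.001]
ft_force: [0.9, -0.5, 0.6]
width: 88.0
```

```bash
cat >> h.py <<'E'
def go(x,y,z):
    o=get_obs();M=Rm(o['orientation']);print('t',o['t'],'pos',o['ee_pos'].round(1),'w',round(o['width'],1),'F',o['ft_force'].round(1),'zaxis',M[:,2].round(3),'xaxis',M[:,0].round(3),'tool shift cm',((np.array([x,y,z])-o['ee_pos'])@M/10).round(2))
E
python3 - <<'E'
from h import *
go(609.5,173.5,5)
im=get_image('side');print([b for b in blobs(im,'yellow',22) if b[2]<120])
a=im['pixels'][150:390,100:420,::-1];cv2.imwrite('pics/c2.png',cv2.resize(a,None,fx=2.4,fy=2.4))
E
```

```text
t 2.575 pos [608.3 171.8 110. ] w 88.0 F [ 0.9 -0.5  0.6] zaxis [-0.001 -0.    -1.   ] xaxis [ 0.902  0.432 -0.001] tool shift cm [ 0.19 -0.1  10.5 ]
[]
```

View pics/c2.png

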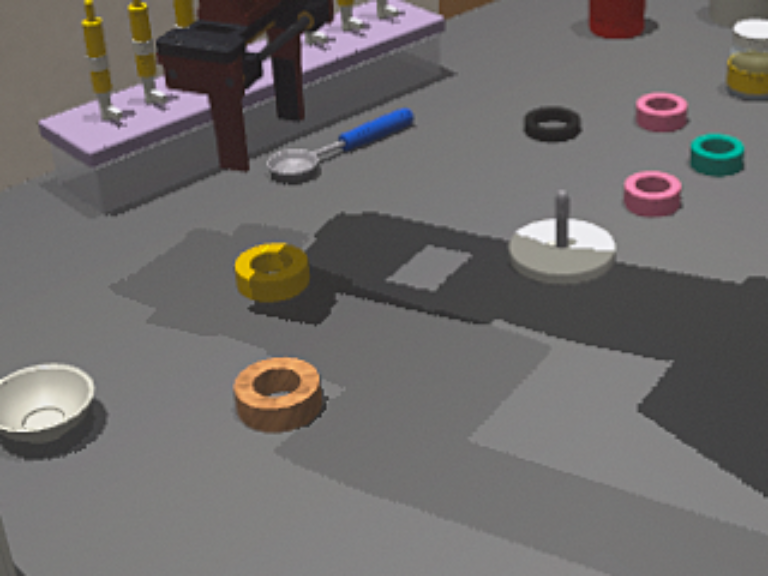

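The open gripper hangs over the yellow ring (c2 at about (272,270)), and the cork at (279,393) is clear. I'll descend and grip.

Call:
{"api": "play_rows", "payload": {
  "plan": "8.78 0.1 -0.1 2 0 0 0;8.78 0.1 0 2.5 0 0 0;8.78 0 0 2.5 0 0 0;8.78 0 0 1.8 0 0 0;8.78 0 0 1 0 0 0;8.78 0 0 0.6 0 0 0;8.78 0 0 0 0 0 0;5 0 0 0 0 0 0;5 0 0 0 0 0 0;5 0 0 0 0 0 0;5 0 0 0 0 0 0;5 0 0 0 0 0 0;5 0 0 0 0 0 0"
}}

```text
t: 4.25
ee_pos: [610.6, 174.6, 5.9]
orientation: [-3.063, -0.698, 0.0]
ft_force: [-0.2, -0.5, 0.6]
width: 50.1
```

Call:
{"api": "play_rows", "payload": {
  "plan": "5 0 0 -1 0 0 0;5 0 0 -3 0 0 0;5 0 0 -4 0 0 0;5 0 0 -3 0 0 0;5 0 0 -1 0 0 0;5 0 0 0 0 0 0;5 0 0 0 0 0 0"
}}

```text
t: 5.12
ee_pos: [609.7, 174.4, 124.5]
orientation: [3.063, 0.697, -0.003]
ft_force: [0.9, -0.6, 0.9]
width: 49.9
```

Run:
```python
from h import *
go(460,-32,110)
for n in('side','top'):
    im=get_image(n);C=cloud(im);k=(ringmask(im,'yellow')>0)&(np.linalg.norm(C[...,:2]-get_obs()['ee_pos'][:2],axis=2)<60)
    if k.sum(): print(n,k.sum(),np.percentile(C[k],[5,50,95],axis=0).round(1))
    if n=='side':
        a=im['pixels'][130:310,100:340,::-1];cv2.imwrite('pics/c3.png',cv2.resize(a,None,fx=3,fy=3))
```

```text
t 5.125 pos [609.7 174.4 124.5] w 49.9 F [ 0.9 -0.6  0.9] zaxis [-0.002 -0.001 -1.   ] xaxis [ 0.901  0.433 -0.002] tool shift cm [-22.43  12.12   1.5 ]
side 190 [[587.8 154.5   7.9]
 [620.5 186.4  22.4]
 [639.5 206.   24.7]]
top 227 [[593.  153.3  18.3]
 [630.9 177.6  21.6]
 [640.2 196.4  24.7]]
```

View pics/c3.png

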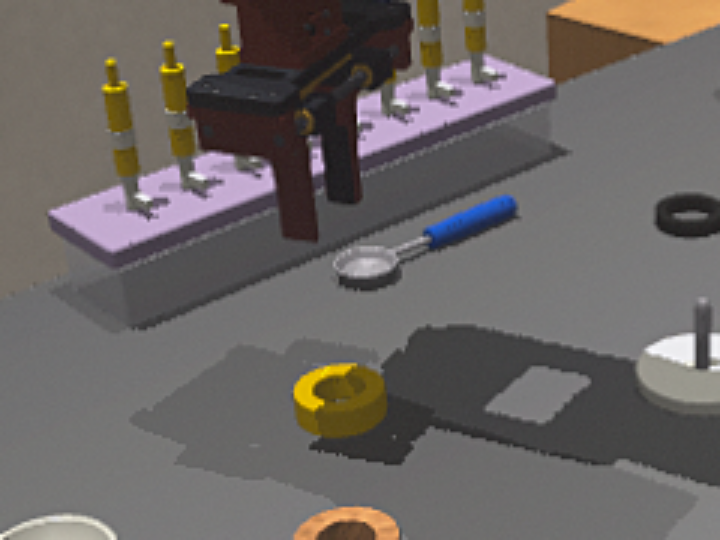

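The grasp missed: the jaws closed to 50 mm and the ring at (340,400) in c3 hasn't moved. I'll compare where the fingertips really are with the reported TCP.

Run:
```python
from h import *
o=get_obs();print(o['ee_pos'],o['qpos'].round(3))
for n in('side','top'):
    im=get_image(n);C=cloud(im);M=Rm(im['attitude'])
    for P in(o['ee_pos'],np.array([609.5,173.5,11]),np.array([460,-32,66])):
        rv=cv2.Rodrigues(M.T)[0];uv=cv2.projectPoints(P.reshape(1,3),rv,-M.T@np.array(im['eye']),K(im),np.array(im['distortion']))[0].ravel();print(n,P.round(),uv.round(1))
    k=(np.linalg.norm(C[...,:2]-o['ee_pos'][:2],axis=2)<150)&(C[...,2]>60)&(C[...,2]<600)
    v,u=np.where(k)
    if len(v):
        p=C[k];i=np.argsort(p[:,2])[:400];print('lowest',p[i[:400:25]].round(0).tolist())
    save(im,n+'1.png')
```

```text
[609.75934395 174.38358346 124.4328674 ] [0.26  0.519 1.654 0.    0.971 1.383]
side [610. 174. 124.] [208.8 215.9]
side [610. 174.  11.] [214.7 263.7]Traceback (most recent call last):
  File "<stdin>", line 6, in <module>
cv2.error: OpenCV(4.12.0) /io/opencv/modules/calib3d/src/calibration_base.cpp:1490: error: (-215:Assertion failed) npoints >= 0 && (depth == CV_32F || depth == CV_64F) in function 'projectPoints'
```

Run:
```python
from h import *
o=get_obs()
for n in('side','top'):
    im=get_image(n);C=cloud(im);save(im,n+'1.png')
    if n=='side':
        for (u,v) in [(200,195),(199,200),(199,205),(201,208),(214,190),(215,195),(217,196)]: print((u,v),C[v,u].round(0),im['pixels'][v,u])
    k=(np.linalg.norm(C[...,:2]-o['ee_pos'][:2],axis=2)<130)&(C[...,2]>60)&(C[...,2]<230)
    p=C[k];h=cv2.cvtColor(im['pixels'],cv2.COLOR_RGB2HSV)[k]
    q=p[h[:,2]<110];q=q[q[:,2].argsort()];print(n,len(q),q[:300:20].round(0).tolist())
```

```text
(200, 195) [587. 204. 189.] [50 33 34]
(199, 200) [593. 204. 176.] [51 35 37]
(199, 205) [593. 204. 166.] [55 38 38]
(201, 208) [591. 202. 159.] [54 40 37]
(214, 190) [618. 150. 170.] [35 31 33]
(215, 195) [615. 151. 161.] [36 31 37]
(217, 196) [614. 147. 157.] [28 28 29]
side 700 [[620.0, 148.0, 153.0], [598.0, 202.0, 157.0], [609.0, 148.0, 159.0], [623.0, 152.0, 161.0], [589.0, 199.0, 163.0], [590.0, 193.0, 165.0], [630.0, 156.0, 166.0], [615.0, 147.0, 168.0], [623.0, 153.0, 170.0], [605.0, 209.0, 172.0], [603.0, 206.0, 174.0], [592.0, 202.0, 176.0], [592.0, 200.0, 177.0], [598.0, 211.0, 179.0], [623.0, 155.0, 181.0]]
top 63 [[614.0, 142.0, 152.0], [612.0, 145.0, 166.0], [612.0, 142.0, 182.0], [612.0, 141.0, 193.0]]
```

View pics/top1.png

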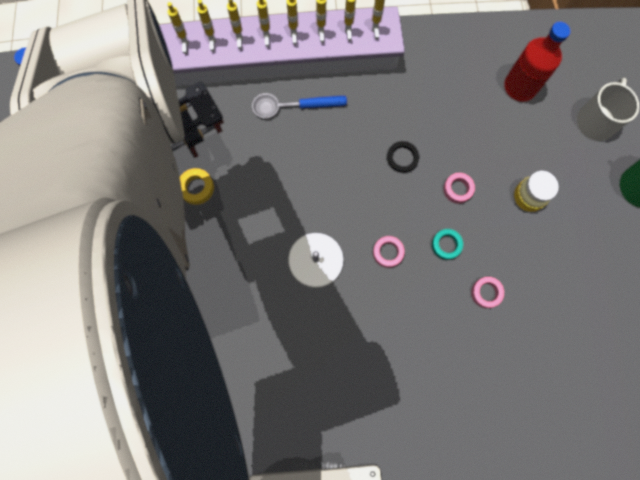

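The fingertips in range data sit at z of about 153 mm while the TCP reads 124.5, so the fingers end about 28 mm above where the state says. Horizontally they agree, which means the jaws closed just above the ring. I'll open and descend further to a reading of about -21, in small last steps.

Call:
{"api": "play_rows", "payload": {
  "plan": "8.78 0 0 0 0 0 0;8.78 0 0 0 0 0 0;8.78 0 0 0 0 0 0;8.78 0 0 2 0 0 0;8.78 0 0 3 0 0 0;8.78 0 0 3 0 0 0;8.78 0 0 2 0 0 0;8.78 0 0 1 0 0 0;8.78 0 0 1 0 0 0;8.78 0 0 0.8 0 0 0;8.78 0 0 0.5 0 0 0;8.78 0 0 0 0 0 0"
}}

```text
t: 6.88
ee_pos: [610.6, 174.6, -7.2]
orientation: [-3.063, -0.697, 0.0]
ft_force: [-0.3, 0.4, 0.1]
width: 87.8
```

Call:
{"api": "play_rows", "payload": {
  "plan": "8.78 0 0 0.5 0 0 0;8.78 0 0 0.4 0 0 0;8.78 0 0 0.2 0 0 0;8.78 0 0 0 0 0 0"
}}

```text
t: 7.38
ee_pos: [610.5, 174.6, -18.3]
orientation: [-3.063, -0.697, 0.001]
ft_force: [0.4, 0.5, 0.2]
width: 87.9
```

Call:
{"api": "play_rows", "payload": {
  "plan": "8.78 0 0 0.3 0 0 0;8.78 0 0 0 0 0 0;5 0 0 0 0 0 0;5 0 0 0 0 0 0;5 0 0 0 0 0 0;5 0 0 0 0 0 0;5 0 0 0 0 0 0"
}}

```text
t: 8.25
ee_pos: [610.7, 174.6, -21.0]
orientation: [3.063, 0.698, 0.0]
ft_force: [-0.5, -0.1, 0.4]
width: 63.7
```

Width is 63.7, so it is held this time. Lifting by 120 mm.

Call:
{"api": "play_rows", "payload": {
  "plan": "5 0 0 -0.5 0 0 0;5 0 0 -2 0 0 0;5 0 0 -3 0 0 0;5 0 0 -3 0 0 0;5 0 0 -2.5 0 0 0;5 0 0 -1 0 0 0;5 0 0 0 0 0 0;5 0 0 0 0 0 0"
}}

```text
t: 9.25
ee_pos: [609.8, 174.4, 98.0]
orientation: [3.063, 0.698, -0.003]
ft_force: [0.2, 0.6, -2.7]
width: 63.8
```

Run:
```python
from h import *
go(460,-32,100)
im=get_image('side');C=cloud(im)
k=(ringmask(im,'yellow')>0)&(np.linalg.norm(C[...,:2]-get_obs()['ee_pos'][:2],axis=2)<60)
print(k.sum(),np.percentile(C[k],[3,50,97],axis=0).round(1))
```

```text
t 9.25 pos [609.8 174.4  98. ] w 63.8 F [ 0.2  0.6 -2.7] zaxis [-0.002 -0.    -1.   ] xaxis [ 0.901  0.433 -0.002] tool shift cm [-22.44  12.12  -0.17]
64 [[582.2 150.4 129.8]
 [597.2 165.8 142. ]
 [633.  203.5 144.1]]
```

The wrist carries 2.7 N (about 0.28 kg) and the ring top is at z 142, so the ring is held. Moving above the post.

Call:
{"api": "play_rows", "payload": {
  "plan": "5 -1 0.54 0 0 0 0;5 -2.5 1.35 0 0 0 0;5 -4 2.16 0 0 0 0;5 -4 2.16 0 0 0 0;5 -4 2.16 0 0 0 0;5 -3.5 1.89 0 0 0 0;5 -2.2 1.2 0 0 0 0;5 -1.24 0.66 0 0 0 0;5 0 0 0 0 0 0;5 0 0 0 0 0 0;5 0 0 0 0 0 0"
}}

```text
t: 10.68
ee_pos: [461.4, -31.3, 98.9]
orientation: [3.063, 0.699, 0.001]
ft_force: [1.5, 0.2, -3.0]
width: 63.7
```

Call:
{"api": "play_rows", "payload": {
  "plan": "5 0 0 1 0 0 0;5 0 0 1 0 0 0;5 0 0 0.7 0 0 0;5 0 0 0 0 0 0;5 0 0 0 0 0 0"
}}

```text
t: 11.3
ee_pos: [460.9, -31.8, 71.9]
orientation: [-3.063, -0.697, 0.0]
ft_force: [-0.0, 0.1, -3.4]
width: 63.9
```

Run:
```python
from h import *
go(460,-32,100)
o=get_obs()
for n in('side','top'):
    im=get_image(n);C=cloud(im)
    k=(ringmask(im,'yellow')>0)&(np.linalg.norm(C[...,:2]-o['ee_pos'][:2],axis=2)<60)&(C[...,2]>50)
    if k.sum()>20:
        p=C[k];zt=np.percentile(p[:,2],97);t=p[abs(p[:,2]-zt)<6]
        print(n,k.sum(),np.percentile(p,[3,50,97],axis=0).round(1))
        A=np.c_[2*t[:,:2],np.ones(len(t))]
    if n=='side': a=im['pixels'][130:310,220:460,::-1]
    else: b=im['pixels'][170:350,200:440,::-1]
cv2.imwrite('pics/c5.png',cv2.resize(np.vstack([a[:,:],b]),None,fx=1.65*1,fy=1.65))
```

```text
t 11.3 pos [460.9 -31.8  71.9] w 63.9 F [-0.   0.1 -3.4] zaxis [-0.  0. -1.] xaxis [ 0.901  0.433 -0.   ] tool shift cm [-0.09 -0.02 -2.81]
side 71 [[434.7 -57.1 112.6]
 [470.4 -20.5 115.5]
 [491.   -3.3 118. ]]
```

View pics/c5.png

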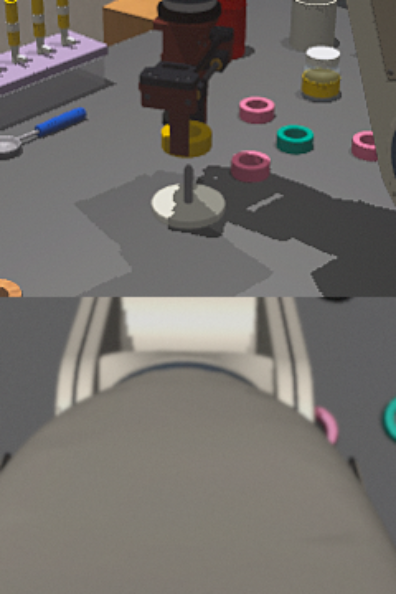

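The yellow ring at (187,138) hangs centred over the post at (188,165), with its centre within about 3 mm. Lowering it over the post.

Call:
{"api": "play_rows", "payload": {
  "plan": "5 0 0 1 0 0 0;5 0 0 1 0 0 0;5 0 0 1 0 0 0;5 0 0 1 0 0 0;5 0 0 1 0 0 0;5 0 0 1 0 0 0;5 0 0 1 0 0 0;5 0 0 0.5 0 0 0;5 0 0 0 0 0 0;5 0 0 0 0 0 0"
}}

```text
t: 12.65
ee_pos: [461.1, -31.8, -2.9]
orientation: [3.063, 0.697, 0.001]
ft_force: [-0.3, -0.1, -2.8]
width: 63.4
```

Call:
{"api": "play_rows", "payload": {
  "plan": "5 0 0 0.2 0 0 0;5 0 0 0.2 0 0 0;5 0 0 0 0 0 0"
}}

```text
t: 13.02
ee_pos: [460.7, -31.8, -7.2]
orientation: [-3.063, -0.697, 0.0]
ft_force: [0.0, -0.2, -3.4]
width: 63.2
```

Call:
{"api": "play_rows", "payload": {
  "plan": "5 0 0 0.1 0 0 0;5 0 0 0.1 0 0 0;5 0 0 0 0 0 0;8.78 0 0 0 0 0 0;8.78 0 0 0 0 0 0;8.78 0 0 0 0 0 0;8.78 0 0 0 0 0 0;8.78 0 0 -1 0 0 0;8.78 0 0 -3 0 0 0;8.78 0 0 -5 0 0 0;8.78 0 0 -4 0 0 0;8.78 0 0 -2 0 0 0;8.78 0 0 0 0 0 0"
}}

```text
t: 14.65
ee_pos: [462.0, -31.9, 142.8]
orientation: [3.062, 0.697, 0.006]
ft_force: [-0.1, -0.4, -0.6]
width: 87.5
```

Run:
```python
from h import *
go(466.5,-265,100)
im=get_image('side')
print([b for b in blobs(im,'yellow',34,100) if b[2]<150])
C=cloud(im);k=(ringmask(im,'yellow')>0)&(np.hypot(C[...,0]-460,C[...,1]+32)<60);print(k.sum(),np.percentile(C[k],[3,50,97],axis=0).round(1))
```

```text
t 14.65 pos [462.  -31.9 142.8] w 87.5 F [-0.1 -0.4 -0.6] zaxis [ 0.004 -0.    -1.   ] xaxis [0.901 0.433 0.004] tool shift cm [-9.71 21.2   4.29]
[]
164 [[433.4 -54.7  18.2]
 [466.2 -25.1  34.7]
 [490.4   0.7  37.2]]
```

Yellow's top is at 34.7 mm (expected 34) and roughly level. Moving to above the teal ring.

Call:
{"api": "play_rows", "payload": {
  "plan": "8.78 -1 2.2 0 0 0 0;8.78 -2 4.4 0 0 0 0;8.78 -2.4 5.2 0 0 0 0;8.78 -2.4 5.2 1 0 0 0;8.78 -1.5 3.3 2 0 0 0;8.78 -0.41 0.9 2 0 0 0;8.78 0 0 1 0 0 0;8.78 0 0 0 0 0 0;8.78 0 0 0 0 0 0"
}}

```text
t: 15.82
ee_pos: [465.3, -264.3, 81.1]
orientation: [3.063, 0.699, 0.0]
ft_force: [-0.2, -0.1, 0.3]
width: 88.2
```

Run:
```python
from h import *
go(466.5,-265,-21)
im=get_image('top');s=get_image('side')
print([b for b in blobs(im,'yellow',34,100) if b[2]<100],[b for b in blobs(s,'yellow',34,100) if b[2]<100])
C=cloud(im);k=(ringmask(im,'yellow')>0)&(np.hypot(C[...,0]-460,C[...,1]+32)<60);print(k.sum(),np.percentile(C[k],[3,50,97],axis=0).round(1))
a=s['pixels'][130:310,270:510,::-1];b=im['pixels'][170:350,280:520,::-1]
cv2.imwrite('pics/c6.png',cv2.resize(np.hstack([a,b]),None,fx=1.65,fy=1.65))
```

```text
t 15.825 pos [ 465.3 -264.3   81.1] w 88.2 F [-0.2 -0.1  0.3] zaxis [ 0. -0. -1.] xaxis [0.901 0.434 0.   ] tool shift cm [ 0.08  0.12 10.21]
[] [(array([332., 244.]), array([461.9, -30.3]), 66.5)]Traceback (most recent call last):
  File "<stdin>", line 5, in <module>
    return _quantile_unchecked(
        a, q, axis, out, overwrite_input, method, keepdims, weights)
    return _ureduce(a,
                    func=_quantile_ureduce_func,
    ...<5 lines>...
                    overwrite_input=overwrite_input,
                    method=method)
    r = func(a, **kwargs)
    result = _quantile(arr,
                       quantiles=q,
    ...<2 lines>...
                       out=out,
                       weights=wgt)
    slices_having_nans = np.isnan(arr[-1, ...])
                                  ~~~^^^^^^^^^
IndexError: index -1 is out of bounds for axis 0 with size 0
```

Side view: yellow is centred at (462,-30), within 3 mm of the post axis, with an outside diameter of 66 mm. Grasping teal at a reading of about -21.

Call:
{"api": "play_rows", "payload": {
  "plan": "8.78 0.1 0.1 1.5 0 0 0;8.78 0 0 2.5 0 0 0;8.78 0 0 2.5 0 0 0;8.78 0 0 1.8 0 0 0;8.78 0 0 1 0 0 0;8.78 0 0 0.6 0 0 0;8.78 0 0 0.3 0 0 0;8.78 0 0 0 0 0 0;4 0 0 0 0 0 0;4 0 0 0 0 0 0;4 0 0 0 0 0 0;4 0 0 0 0 0 0;4 0 0 0 0 0 0;4 0 0 0 0 0 0"
}}

```text
t: 17.68
ee_pos: [466.7, -265.6, -21.0]
orientation: [3.063, 0.697, 0.001]
ft_force: [-0.1, -1.6, 1.2]
width: 53.1
```

Call:
{"api": "play_rows", "payload": {
  "plan": "4 0 0 -0.5 0 0 0;4 0 0 -2 0 0 0;4 0 0 -3 0 0 0;4 0 0 -3 0 0 0;4 0 0 -2.5 0 0 0;4 0 0 -1 0 0 0;4 0 0 0 0 0 0;4 0 0 0 0 0 0"
}}

```text
t: 18.68
ee_pos: [465.7, -265.0, 97.9]
orientation: [-3.062, -0.697, 0.002]
ft_force: [0.6, -1.3, -1.8]
width: 52.8
```

Run:
```python
from h import *
go(461,-32,98)
im=get_image('side');C=cloud(im);o=get_obs()
k=(ringmask(im,'teal')>0)&(np.linalg.norm(C[...,:2]-o['ee_pos'][:2],axis=2)<70)
print(k.sum(),np.percentile(C[k],[3,50,97],axis=0).round(1))
t=get_image('top')
b=t['pixels'][170:350,280:520,::-1];a=im['pixels'][130:310,270:510,::-1]
cv2.imwrite('pics/c6.png',cv2.resize(np.hstack([a,b]),None,fx=1.65,fy=1.65))
```

```text
t 18.675 pos [ 465.7 -265.    97.9] w 52.8 F [ 0.6 -1.3 -1.8] zaxis [-0.002  0.001 -1.   ] xaxis [ 0.901  0.433 -0.001] tool shift cm [ 9.66e+00 -2.12e+01  1.00e-02]
153 [[ 438.7 -285.4  122.1]
 [ 446.7 -257.2  137. ]
 [ 488.2 -233.8  142.5]]
```

View pics/c6.png

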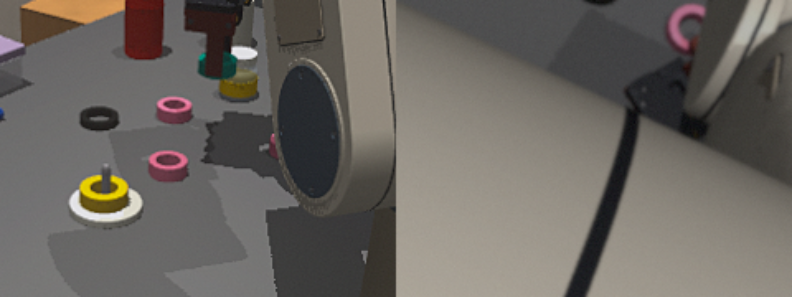

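The yellow ring lies flat on the foot round the post at (104,193), and the teal ring is held in the jaws at (217,65) with a 1.8 N load. Carrying it to the post.

Call:
{"api": "play_rows", "payload": {
  "plan": "4 0.5 -1.1 0 0 0 0;4 1.2 -2.7 0 0 0 0;4 1.8 -4 0 0 0 0;4 1.9 -4.1 0 0 0 0;4 1.9 -4.1 0 0 0 0;4 1.4 -3 0 0 0 0;4 0.7 -1.6 0 0 0 0;4 0.26 -0.6 0 0 0 0;4 0 0 0 0 0 0;4 0 0 0 0 0 0;4 0 0 1 0 0 0;4 0 0 1 0 0 0;4 0 0 0.5 0 0 0;4 0 0 0 0 0 0;4 0 0 0 0 0 0"
}}

```text
t: 20.65
ee_pos: [461.8, -32.5, 73.9]
orientation: [3.063, 0.698, 0.0]
ft_force: [-0.3, 0.1, -2.3]
width: 53.2
```

Run:
```python
from h import *
go(460.5,-32,72)
o=get_obs()
im=get_image('side');C=cloud(im)
k=(ringmask(im,'teal')>0)&(np.linalg.norm(C[...,:2]-o['ee_pos'][:2],axis=2)<60)
print(k.sum(),np.percentile(C[k],[3,50,97],axis=0).round(1))
v,u=np.where(k);print('px',u.min(),u.max(),v.min(),v.max())
a=im['pixels'][150:290,270:410,::-1]
cv2.imwrite('pics/c7.png',cv2.resize(a,None,fx=4,fy=4))
```

```text
t 20.65 pos [461.8 -32.5  73.9] w 53.2 F [-0.3  0.1 -2.3] zaxis [ 0. -0. -1.] xaxis [0.901 0.433 0.   ] tool shift cm [-0.1  -0.1   0.19]
206 [[434.  -53.6  97.8]
 [442.6 -29.9 112.5]
 [478.2  -8.  119.5]]
px 321 345 203 222
```

View pics/c7.png

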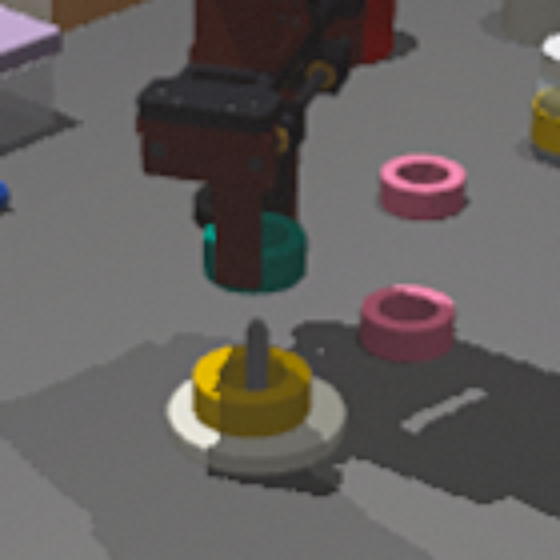

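The teal ring at (255,250) is centred above the post at (257,325). Lowering it.

Call:
{"api": "play_rows", "payload": {
  "plan": "4 -0.1 -0.1 1 0 0 0;4 0 0 1 0 0 0;4 0 0 1 0 0 0;4 0 0 1 0 0 0;4 0 0 1 0 0 0;4 0 0 0.6 0 0 0;4 0 0 0.1 0 0 0;4 0 0 0 0 0 0;4 0 0 0 0 0 0"
}}

```text
t: 21.82
ee_pos: [460.7, -32.0, 17.2]
orientation: [3.063, 0.697, 0.001]
ft_force: [0.5, -0.8, -2.5]
width: 53.0
```

Call:
{"api": "play_rows", "payload": {
  "plan": "4 0 0 0.15 0 0 0;4 0 0 0.1 0 0 0;4 0 0 0 0 0 0;4 0 0 0 0 0 0"
}}

```text
t: 22.32
ee_pos: [460.4, -32.0, 14.4]
orientation: [-3.063, -0.697, 0.0]
ft_force: [0.6, 0.2, -1.7]
width: 53.3
```

Call:
{"api": "play_rows", "payload": {
  "plan": "4 0 0 0.1 0 0 0;4 0 0 0 0 0 0;8.78 0 0 0 0 0 0;8.78 0 0 0 0 0 0;8.78 0 0 0 0 0 0;8.78 0 0 0 0 0 0;8.78 0 0 -1 0 0 0;8.78 0 0 -3 0 0 0;8.78 0 0 -5 0 0 0;8.78 0 0 -4 0 0 0;8.78 -1 2.2 0 0 0 0;8.78 -2 4.4 0 0 0 0;8.78 -2.4 5.2 0 0 0 0;8.78 -2.4 5.2 0 0 0 0;8.78 -1.5 3.3 0 0 0 0;8.78 -2 4 0 0 0 0;8.78 -1 2 0 0 0 0;8.78 0 0 0 0 0 0;8.78 0 0 0 0 0 0"
}}

```text
t: 24.7
ee_pos: [463.1, -321.1, 143.3]
orientation: [-3.062, -0.698, 0.001]
ft_force: [-0.1, -0.1, 0.2]
width: 88.0
```

Run:
```python
from h import *
go(460.5,-32,72)
im=get_image('side');C=cloud(im)
for n,z in(('yellow',34),('teal',56)):
    k=(ringmask(im,n)>0)&(np.hypot(C[...,0]-460,C[...,1]+32)<60)
    print(n,[b for b in blobs(im,n,z,100) if b[2]<110],k.sum(),np.percentile(C[k],[3,50,90],axis=0).round(1))
print('cork',[b for b in blobs(im,'cork',24) if 50<b[2]<80])
a=im['pixels'][170:290,270:410,::-1]
cv2.imwrite('pics/c8.png',cv2.resize(a,None,fx=4,fy=4))
```

```text
t 24.7 pos [ 463.1 -321.1  143.3] w 88.0 F [-0.1 -0.1  0.2] zaxis [-0.001  0.001 -1.   ] xaxis [ 0.901  0.433 -0.   ] tool shift cm [ 12.29 -26.16   7.16]
yellow [] 110 [[431.7 -41.3  20.6]
 [448.6  -8.5  34.2]
 [477.9  -0.9  36.3]]
teal [(array([333., 238.]), array([451. , -20.2]), 85.3)] 361 [[433.5 -52.5  39.2]
 [452.9 -21.6  53. ]
 [477.6  -6.6  57.8]]
cork [(array([213., 311.]), array([465.4, 281.9]), 73.4)]
```

View pics/c8.png

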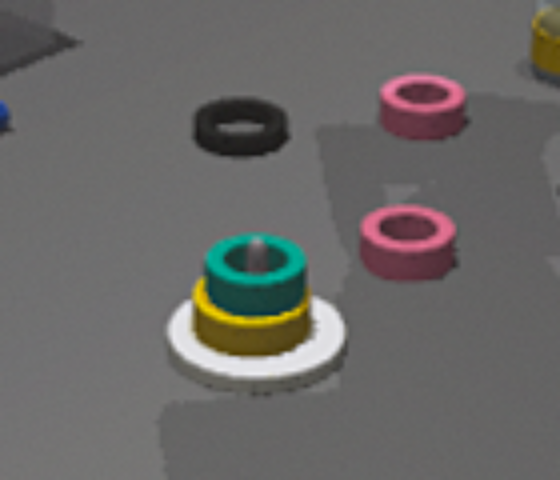

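The teal ring (255,270) lies flat on the yellow ring (252,320) around the post tip (257,245), and the gripper is well clear. Handing in.

```bash
python3 -c "
from workcell import *
print(close_job())"
```

```text
the job is handed in; nothing more can be done
None
```

Both rings are on the storage post, yellow flat on the foot and teal flat on top of it. I handed the job in at about 25 s with the gripper open and well clear. No verdict was reported.

- **Yellow ring:** before teal went on, its centre measured about 3 mm from the post axis. Its top was at 34.7 mm, against an expected 34.
- **Teal ring:** its top is at about 57 mm, against an expected 56, and it looks level and centred in the last picture. I have no exact centre for it: the final outline fit gave a point about 15 mm off and 85 mm across (the ring is 54 mm). That fit includes the ring's side walls, so I judged the centring from the picture.
- **Cork ring:** the arm never came near it. The last measurement, (465,282), is within about 4 mm of the earlier side-view reading, though its outline measured 73 mm across instead of 66.

**Disagreement in the setup:** the first grasp of yellow missed. The fingertips sit about 28 mm higher than the reported TCP, as the range data showed, so the jaws closed above the ring. I grasped and placed both rings allowing for that offset.

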